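Clamp a carved panel and snap the hold-down flap over it

TASK

Clamp the carved panel in the jig: push the sliding jaw by its upright push plate until its pad presses the panel firmly against the back fence - about 10 N on the panel, and never as much as 18 N, because the carving is brittle. Only then tip the spring flap gently from behind until it passes its snap point, and let it spring down onto the panel's edge by itself: do not press it down, do not touch the panel, and leave the nut, brush and bowl where they are.

Things in the scene. Friction and masses are not known exactly. Their poses are not given: they have to be found in the camera images.
- jig: Fixed plywood base 340 x 120 x 12 mm; rails at its long edges to 22 mm above the bench. Origin on the bench; plate spans x -150..190, y -60..60 mm. The jaw slides along +x. At the +x end a dark wood fence (86 wide, top 44 mm above the bench) is locked at an adjustable setting: its face lies anywhere from x = 115 to 145 mm, not measured, to be found by feel.
- push (a point): Middle of the top edge of the jaw's push plate, on its rear (jig -x) face, 80 mm above the bench; axes as the jig's. The plate: upright wood, 70 wide (y), 10 thick (x); behind it nothing stands above 22 mm. Pad face (unsqueezed) 113 mm ahead (+x) of this point, flap hinge 97 mm ahead. Between plate and flap the jaw is low (29 mm above the bench).
- jaw (a joint): Jaw slide along jig +x, m, 0 (fully back) to 0.085; pad face at jig x = joint - 10 mm. Sliding friction about 5 N: pushing the plate takes about 5 N more than reaches the panel. When released it backs off 1 to 3 mm as the pad relaxes, then stays, still pinching the panel.
- pad: Black rubber pad on the front of the jaw, 70 wide, 17 high, 8 mm thick, sprung: about 4 N per mm of squeeze, 5 mm at most, so once the panel is against the fence the force rises over a few mm. Origin under the middle of its front face, 12 mm above the bench; x points to the panel.
- flap (a joint): Spring flap angle, rad: 0 = open stop, leaning 35 degrees back from upright towards the push plate; grows as it tips forward; 0.61 upright; snap point about 0.95; about 2.2 = lying level, roller on the panel's rim. The spring drives it away from the snap point, either way. Tipping it takes about 0.15 N m at first (4 to 5 N at 30 mm above the hinge), fading to none at the snap point.
- keeper: The flap: steel leaf 46 wide (jig y), 6 mm thick, reaching 52 mm from the hinge axis, with a 12 mm rubber roller on its front, 44 mm from the hinge, standing out 12 mm from the leaf's middle plane. Origin on the hinge axis, 46 mm above the bench, parallel to jig y; z runs along the leaf to its free edge, x is the normal of its front, which comes down on the panel.
- flap_edge (a point): Middle of the flap's free edge, 52 mm from the hinge axis; about 89 mm above the bench when the flap is open, 98 mm when it is upright.
- panel: Loose pale carved panel, 90 mm long (x) x 75 mm wide (y) x 22 mm thick, lying on the jig plate between pad and fence with a gap at both ends. Origin at the centre of its underside, x along the jig. A raised round medallion (44 mm across, 5 mm high) sits at x = +19 mm; the rest of its top is a flat rim. Weighs about 0.2 kg and slides easily when pushed by the jaw.
- nut: Bystander: dark brown round nut shell, 72 mm across, 62 mm high, standing on the bench beside the jig. Origin at the middle of its underside.
- brush: Bystander: wooden-handled brush 170 mm long, lying on the bench beside the jig.
- cup: Bystander: small terracotta bowl, 68 mm across the rim, 55 mm high, on the bench beside the jig. Origin at the middle of its underside.
Not all that is in view belongs to the job. There is more than one size of the panel; the one meant has the size given above.

How it is judged:
On the way, in this order (a step that is already met when the one before it is completed fails the run):
1. with the flap still untouched at its open stop, the jaw's pad presses the panel firmly home against the fence (over 6 N) (contact force between pad and panel above 6 N and value of joint flap below 0.1 rad), for 0.2 s.
2. the flap has been tipped past its snap point and has sprung down onto the panel (value of joint flap above 2.05 rad and contact force between keeper and panel above 1 N), for 0.2 s.
At the end, for the whole second after the job is handed in: The pad still pinches the panel against the fence (more than 1 N), the flap lies sprung down on the panel's rim (joint over 2.05 rad, more than 1 N on the panel), and the panel lies flat (within 0.05 rad), straight in the jig (within 0.06 rad) and at rest (all of step 2 and contact force between pad and panel above 1 N and velocity of joint flap below 0.1 rad/s and linear speed of panel below 0.01 m/s and angle between panel's own z axis and vertical below 0.05 rad and angle between the x axis of panel and the x axis of jig, either way round below 0.06 rad); the robot touches nothing.
It fails at once if the pad presses the brittle panel with 18 N or more (contact force between pad and panel above 18 N).
It fails at once if the flap is pushed with more than 15 N (contact force between any of the fingers, the arm and keeper above 15 N).
It fails at once if the flap is pressed down by the robot instead of springing down by itself (value of joint flap above 1.9 rad and contact force between any of the fingers, the arm and keeper above 1.5 N).
It fails at once if the robot touches the panel (contact force between any of the fingers, the arm and panel above 0.5 N).
It fails at once if the nut, the brush or the bowl is moved more than 20 mm (distance of any of nut, brush, cup from where it was at the start of the episode above 0.02 m).
It also fails if it takes over 54 s, if anything falls off the work surface, if the arm or the gripper's body presses on something with over 40 N, if the wrist force passes 120 N, or if a joint passes its speed limit or range.

ROBOT

A 6-joint arm with a two-finger parallel gripper is mounted at the origin on the work surface. World frame = base frame: x ahead of the robot, y to its left, z up, the work surface at z = 0. Lengths are in m, angles in rad, forces in N, time in s.
With the tool pointing down it reaches from about 0.375 to 0.9 m from the base axis. Payload 3.1 kg.
Tool frame: the origin (TCP) lies midway between the tips of the shut fingers; the grasp point (between the pads) lies pinch_z behind it (pinch_z is the distance from the TCP to the grasp point, in m); y points along the fingers, z is the direction in which the jaws open and shut, and the axes are right-handed (so a half turn about y gives the same grasp; the last joint's range is limited). The gripper opens to 87 mm and grips with 3 to 60 N. Pads are 19 mm wide; open, the fingers measure 117 mm over their backs; the gripper's body (75 mm by 190 mm) begins 51 mm behind the grasp point.
Start: joints at [-1.464, 0.527, 1.433, -0, 1.181, -0.178], TCP at [0.176, -0.6, 0.223] pointing down, gripper open.
Joint ranges: [-3.08, 3.08], [-0.75, 2.2], [0.22, 2.44], [-1.43, 4.57], [0, 2.65], [-2.85, 2.85]. Speed limits (rad/s): [2.79, 2.79, 3.14, 3.14, 3.14, 3.14].

INTERFACE

Orientations are given as a unit quaternion [x, y, z, w].
In Python, from rig import get_obs, camera, hand_in, pinch_z gives the robot as it stands. The module is installed in compiled form; this text tells all that it offers.
- The arm moves only by the tool arm_command, never from a script. Its argument "plan" is a list of rows, each a list of 2 entries, a list of its own where there are three numbers: the shift along the world's x, y, z in units of 25 mm (1.0 is 25 mm), then the turn about the world's z in units of 5 degrees (1.0 is 5 degrees). A call has 1 to 5 rows; each row is the pose to reach, as a shift and turn from the pose commanded when the call began; what a row does not reach only later rows make up. A row lasts 1/10 s, in which the tool goes at most 50 mm and 8.59 degrees, less where a joint would pass 70% of its speed; a pose out of reach is approached as far as the arm can. A call with a gripper value outside its range is refused whole. "fingers" is the opening, from -1 (shut) to 1 (fully open), set as the call begins (left out, the last holds). The fingers move at their own pace and stop on an object; "force" is the grip in N (left out, the last holds). Time passes only in rows, so rows that repeat a pose let the fingers close. It gives the time, the measured TCP pose, the force and the opening at its end, in the units of the state.
- get_obs(): the state, without advancing time (a new reading comes with each control period).
- camera(name): name is "side" or "top" or "wrist"; returns a dict with "pixels" (420x560x3 uint8, red, green, blue), "camera_matrix" (3x3 intrinsics, pixels), "R" (3x3) and "t" (3): a world point X has camera coordinates R X + t. Camera axes: x right, y down, z forward; pixel columns grow to the right and rows downward; lengths in m; the calibration is good to about 2 mm. A picture is of the moment at which its call begins. There is no depth.
- hand_in(): hands the job in, once; it reports no verdict.
The state is a dict: "time": time; "q": joint angles; "joint_velocities": joint speeds; "joint_torque": joint torques, N m; "position": TCP position; "tool_rot": TCP orientation; "ft_force": force on the tool from outside, world axes, zero at the start; "moment": the same for the moment, N m; "grip_width": finger opening in m.
Only numpy, scipy, OpenCV 4.12 (cv2) and the standard library are available. Lean on these libraries where they do the work, as an engineer would, in place of code of your own. Each camera call takes 0.05 s, during which the arm holds its last target.

## Working session

There is one attempt and no reset: what is moved stays moved. The work goes in short steps, Python scripts to look and compute and a tool call to move; the robot and the scene stay as the last step left them, time stands still between calls to the robot, and variables do not carry over. Pictures are saved under pics/ and viewed, and the job is handed in when it is done.

Besides the shell and the picture viewer there is one more tool, called by a JSON object that holds its "api" and its "payload". arm_command: Moves the arm, as the interface text tells. Its arguments: {"type":"object","properties":{"plan":{"type":"array"},"fingers":{"type":"number"},"force":{"type":"number"}},"required":["plan"]}

```bash
ls; mkdir -p pics
python3 - <<'E'
from rig import get_obs,camera,pinch_z
import cv2,numpy as np
o=get_obs();print(o,pinch_z)
for n in["side","top","wrist"]:
    c=camera(n);cv2.imwrite(f"pics/{n}0.png",c["pixels"][:,:,::-1]);np.savez(f"{n}0.npz",**c);print(n,c["camera_matrix"].tolist(),c["R"].tolist(),c["t"])
E
```

```text
pics
{'time': 0.0, 'q': array([-1.46350545e+00,  5.28443544e-01,  1.43391538e+00, -2.47652116e-05,
        1.18141605e+00, -1.78505612e-01]), 'joint_velocities': array([ 0.00046186,  0.00053045, -0.0004659 , -0.00115715,  0.00160667,
        0.00284946]), 'joint_torque': array([-1.45348831e-04, -4.40045142e+01, -1.76594335e+01,  6.33193413e-02,
        5.81333600e-02, -1.59052288e-04]), 'position': array([ 0.17613787, -0.59888833,  0.22158139]), 'tool_rot': array([-0.10068464,  0.70067   , -0.69912727,  0.1007234 ]), 'ft_force': array([-0.14603491,  0.0753491 ,  0.4594348 ]), 'moment': array([-0.00434571,  0.04876531, -0.02910182]), 'grip_width': 0.08727046943016738} 0.0187
side [[387.37138140418836, 0.0, 285.8818919128428], [0.0, 387.37138140418836, 205.54964920475496], [0.0, 0.0, 1.0]] [[-0.7773256809707573, -0.6288989321197634, -0.0158404192485486], [-0.479838749472261, 0.6089934492841604, -0.6315708616092716], [0.4068409519803106, -0.48333540311837486, -0.775156324804328]] [0.50861893 0.32714734 0.58997816]
top [[379.8801473000716, 0.0, 275.4593210546443], [0.0, 379.8801473000716, 205.52347644236295], [0.0, 0.0, 1.0]] [[0.1509994657908077, -0.9885338285910951, -0.00017624392728313095], [-0.9641811081697191, -0.14724023027537333, -0.22062435322753352], [0.2180686863800101, 0.033484090542916026, -0.9753588384287141]] [-0.06092541  0.6159026   0.66062029]
wrist [[296.19254242539085, 0.0, 278.6828589253488], [0.0, 296.19254242539085, 211.255933838532], [0.0, 0.0, 1.0]] [[0.2818454931984755, -0.9594565745351465, -0.0024898885505517596], [-0.9219337354866735, -0.2715398102314226, 0.2762323638371769], [-0.26570906144747797, -0.07555933457071408, -0.9610876555361298]] [-0.62549678 -0.03491849  0.39282358]
```

View pics/side0.png

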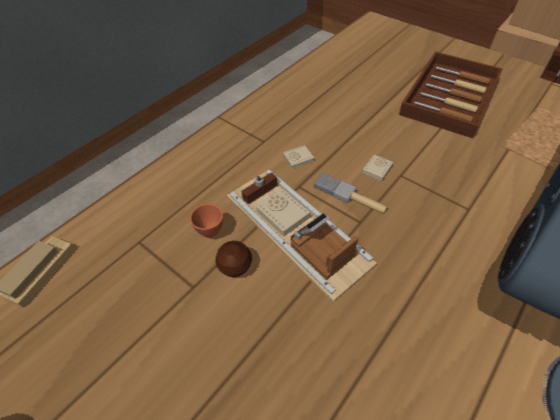

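View pics/top0.png

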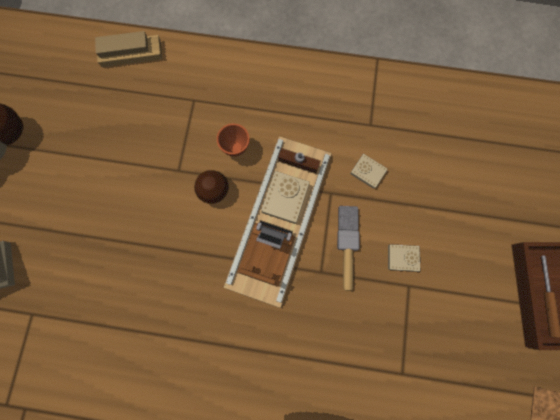

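View pics/wrist0.png

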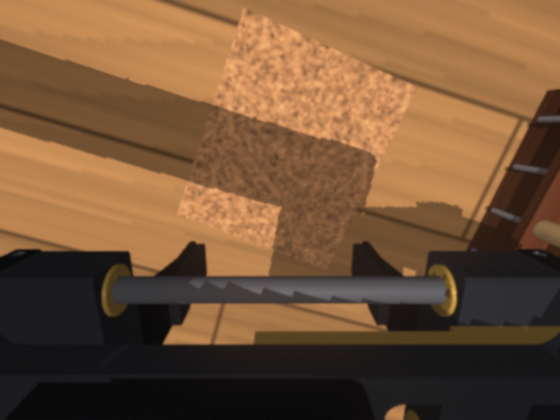

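Side view: the jig runs diagonally, with the fence near (262,188), the panel at (283,208), the flap at (312,226) and the push plate at (342,250). In the top view the jig runs from (254,295) to (304,150). The nut is at (212,187), the bowl at (233,140) and the brush at (348,245). Next I zoom in for corners.

Run:
```python
import cv2
a=cv2.imread("pics/top0.png")[130:310,190:370];cv2.imwrite("pics/topz.png",cv2.resize(a,(720,720)[:2],interpolation=cv2.INTER_CUBIC)[:600]) 
cv2.imwrite("pics/topz.png",cv2.resize(a[:,20:160],None,fx=3.33,fy=3.33,interpolation=cv2.INTER_CUBIC))
a=cv2.imread("pics/side0.png")[160:300,215:390];cv2.imwrite("pics/sidez.png",cv2.resize(a,None,fx=4,fy=4,interpolation=cv2.INTER_CUBIC))
```

```text
(no output)
```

View pics/topz.png

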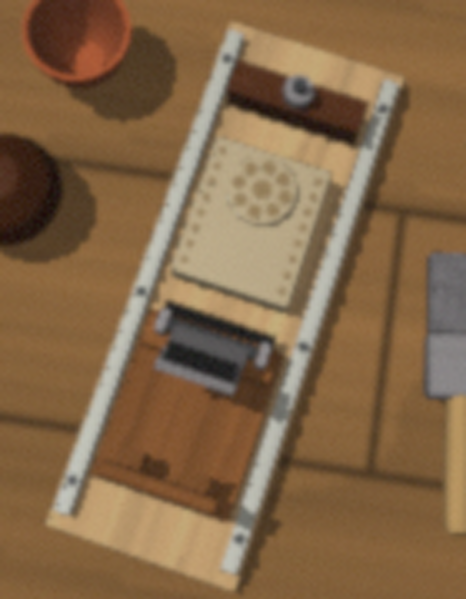

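View pics/sidez.png

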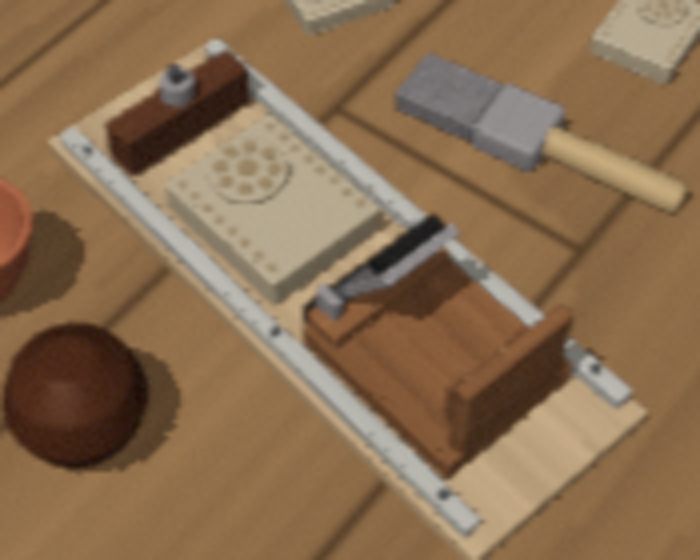

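```bash
cat > h.py <<'E'
import numpy as np
def ray(c,u,v,z):
    K,R,t=c["camera_matrix"],c["R"],c["t"]
    C=-R.T@t; d=R.T@np.linalg.inv(K)@np.array([u,v,1.]); return C+d*(z-C[2])/d[2]
E
python3 - <<'E'
import numpy as np
from h import ray
T=np.load("top0.npz");S=np.load("side0.npz")
P={"RL":((47,522),(475,557)),"RR":((237,590),(647,410)),"FL":((235,24),(50,140)),"FR":((404,78),(215,42))}
loc={"RL":(-.15,.06),"RR":(-.15,-.06),"FL":(.19,.06),"FR":(.19,-.06)}
W={}
for k,(a,b) in P.items():
    x=ray(T,210+a[0]/3.33,130+a[1]/3.33,.012)[:2];y=ray(S,215+b[0]/4,160+b[1]/4,.012)[:2];W[k]=(x+y)/2;print(k,x.round(4),y.round(4))
A=np.array([loc[k] for k in loc]);B=np.array([W[k] for k in loc])
a=A-A.mean(0);b=B-B.mean(0);th=np.arctan2((a[:,0]*b[:,1]-a[:,1]*b[:,0]).sum(),(a*b).sum())
R=np.array([[np.cos(th),-np.sin(th)],[np.sin(th),np.cos(th)]]);o=B.mean(0)-R@A.mean(0)
print("th",th,np.degrees(th),"o",o,"res",(A@R.T+o-B).round(4).tolist())
np.savez("jig.npz",th=th,o=o)
J=lambda p:R.T@(p[:2]-o)
for n,c,u,v,z in [("plateR side",S,215+572/4,160+316/4,.08),("plateL side",S,215+464/4,160+394/4,.08),("plate L top",T,210+96/3.33,130+468/3.33,.08),("plate R top",T,210+228/3.33,130+514/3.33,.08),
 ("flapL top",T,210+157/3.33,130+380/3.33,.089),("flapR top",T,210+237/3.33,130+392/3.33,.089),("flapR side",S,215+455/4,160+232/4,.089),
 ("fenceL",S,215+108/4,160+128/4,.044),("panel near",T,210+172/3.33,130+270/3.33,.034),("panel nearR",T,210+290/3.33,130+307/3.33,.034),("panel farL",T,210+222/3.33,130+138/3.33,.034),("panel farR",T,210+332/3.33,130+170/3.33,.034)]:
    w=ray(c,u,v,z);print(n,w.round(4),"jig",J(w).round(4))
E
```

```text
RL [0.4526 0.1102] [0.4505 0.1121]
RR [ 0.431  -0.0071] [ 0.4289 -0.0041]
FL [0.782  0.0466] [0.7814 0.0519]
FR [ 0.7618 -0.0662] [ 0.7582 -0.064 ]
th -0.18228333253700893 -10.444065629950328 o [0.58613844 0.02606933] res [[-0.002, 0.0011], [-0.0022, -0.0002], [0.0021, 0.0014], [0.0021, -0.0023]]
plateR side [0.4692 0.0163 0.08  ] jig [-0.1132 -0.0308]
plateL side [0.4842 0.0812 0.08  ] jig [-0.1102  0.0358]
plate L top [0.4856 0.0799 0.08  ] jig [-0.1087  0.0348]
plate R top [0.4721 0.005  0.08  ] jig [-0.1083 -0.0414]
flapL top [0.5372 0.0542 0.089 ] jig [-0.0533  0.0188]
flapR top [0.5373 0.0099 0.089 ] jig [-0.0451 -0.0248]
flapR side [0.5356 0.0158 0.089 ] jig [-0.0478 -0.0193]
fenceL [0.74   0.0435 0.044 ] jig [0.1482 0.0451]
panel near [0.6103 0.0596 0.034 ] jig [0.0177 0.0374]
panel nearR [ 0.5986 -0.0138  0.034 ] jig [ 0.0195 -0.037 ]
panel farL [0.6972 0.0423 0.034 ] jig [0.1063 0.0361]
panel farR [ 0.6871 -0.0275  0.034 ] jig [ 0.109  -0.0344]
```

Run:
```python
from rig import get_obs
import numpy as np
from scipy.spatial.transform import Rotation as Ro
o=get_obs();R=Ro.from_quat(o["tool_rot"]).as_matrix();print(R.round(3));print("open dir deg",np.degrees(np.arctan2(R[1,2],R[0,2])))
J=np.load("jig.npz");th=J["th"];c,s=np.cos(th),np.sin(th);M=np.array([[c,-s],[s,c]])
for x in(-.16,-.15):
  w=M@[x,0]+J["o"];print(x,w,(w-o["position"][:2])/.025)
```

```text
[[-0.959 -0.     0.282]
 [-0.282  0.002 -0.959]
 [-0.    -1.    -0.002]]
open dir deg -73.6225649493572
-0.16 [0.42878927 0.05507341] [10.10473002 26.16622383]
-0.15 [0.43862359 0.05326066] [10.49810296 26.09371361]
```

{"api": "arm_command", "payload": {"plan": [[[1.2,1.4,0],-1],[[2.4,2.8,0],-2],[[3.6,4.2,0],-3],[[4.8,5.6,0],-4],[[6,7,0],-5.36]], "fingers": -1, "force": 20}}

```text
time: 0.65
position: [0.327, -0.423, 0.2223]
tool_rot: [0.066, 0.704, -0.704, -0.066]
ft_force: [0.3, 0.0, 0.7]
grip_width: 0.0548
```

{"api": "arm_command", "payload": {"plan": [[[0.8,1.8,0],0],[[1.6,3.6,0],0],[[2.4,5.4,0],0],[[3.0,7.2,0],0],[[3.6,9,0],0]]}}

```text
time: 1.15
position: [0.4166, -0.1977, 0.2225]
tool_rot: [0.064, 0.704, -0.704, -0.064]
ft_force: [1.4, 0.2, 0.3]
grip_width: 0.015
```

{"api": "arm_command", "payload": {"plan": [[[0.1,1.9,0],0],[[0.2,3.8,0],0],[[0.3,5.7,0],0],[[0.4,7.6,0],0],[[0.5,9.6,0],0]]}}

```text
time: 1.65
position: [0.4285, 0.0421, 0.2226]
tool_rot: [-0.065, -0.704, 0.704, 0.064]
ft_force: [0.5, -0.1, 0.0]
grip_width: 0.0007
```

{"api": "arm_command", "payload": {"plan": [[[0,0.5,-1],0],[[0,0.5,-2],0],[[0,0.5,-3],0],[[0,0.5,-3],0]]}}

```text
time: 2.05
position: [0.4263, 0.0534, 0.1453]
tool_rot: [0.061, 0.704, -0.704, -0.066]
ft_force: [-0.1, 0.2, 0.5]
grip_width: 0.0001
```

```bash
cat > look.py <<'E'
import sys,cv2,numpy as np
from rig import get_obs,camera
from scipy.spatial.transform import Rotation as Ro
n=sys.argv[1]
for k in sys.argv[2:]:
    c=camera(k);np.savez(f"{k}{n}.npz",**c);p=c["pixels"][:,:,::-1]
    if k=="side":p=cv2.resize(p[150:310,190:400],None,fx=3.5,fy=3.5,interpolation=cv2.INTER_CUBIC)
    if k=="top":p=cv2.resize(p[130:310,190:370],None,fx=3.3,fy=3.3,interpolation=cv2.INTER_CUBIC)
    cv2.imwrite(f"pics/{k}{n}.png",p)
o=get_obs();R=Ro.from_quat(o["tool_rot"]).as_matrix()
J=np.load("jig.npz");th=J["th"];cc,s=np.cos(th),np.sin(th);M=np.array([[cc,-s],[s,cc]])
print(o["time"],o["position"].round(4),"jig",(M.T@(o["position"][:2]-J["o"])).round(4),"open deg",np.degrees(np.arctan2(R[1,2],R[0,2])).round(2),"F",o["ft_force"].round(2),"along",(M.T@o["ft_force"][:2]).round(2))
E
python3 look.py 1 side wrist
```

```text
2.15 [0.4286 0.0528 0.1475] jig [-0.1598 -0.0023] open deg -100.43 F [ 0.86 -0.43  0.01] along [ 0.93 -0.27]
```

View pics/side1.png

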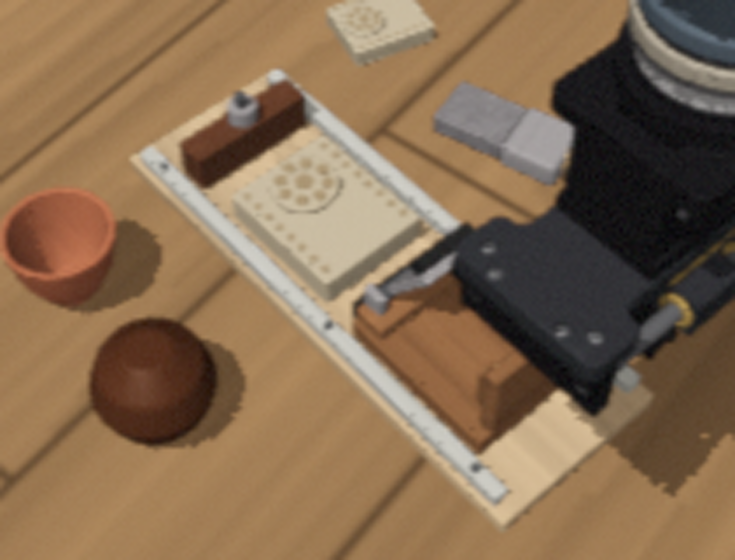

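View pics/wrist1.png

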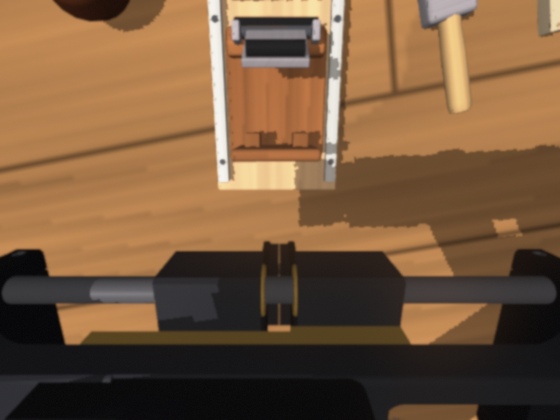

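Wrist view: the fingers (col 278) line up with the jig centreline (col ~276). The push plate is at row 155, cols 233–322, and the jig is straight ahead. I descend and approach.

{"api": "arm_command", "payload": {"plan": [[[0,0.05,-1.2],0],[[0,0.05,-2.4],0],[[0,0.05,-3.7],0],[[0.5,-0.04,-3.7],0],[[0.98,-0.13,-3.7],0]]}}

```text
time: 2.65
position: [0.4543, 0.0491, 0.0553]
tool_rot: [0.065, 0.704, -0.704, -0.064]
ft_force: [0.8, 0.1, 0.6]
grip_width: 0.0001
```

{"api": "arm_command", "payload": {"plan": [[[0,0,0],0],[[0,0,0],0],[[0.08,-0.015,0],0],[[0.16,-0.03,0],0]]}}

```text
time: 3.05
position: [0.457, 0.0489, 0.0557]
tool_rot: [-0.064, -0.704, 0.704, 0.064]
ft_force: [-0.7, 0.7, -0.1]
grip_width: 0.0002
```

```bash
python3 look.py 2 side wrist
```

```text
3.15 [0.4576 0.0488 0.0554] jig [-0.1306 -0.0009] open deg -100.42 F [-0.7   0.65 -0.57] along [-0.81  0.51]
```

View pics/wrist2.png

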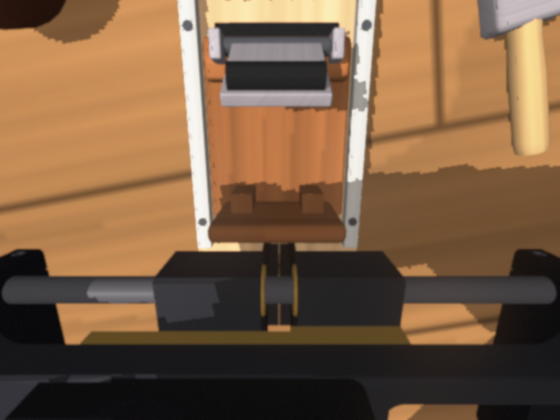

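View pics/side2.png

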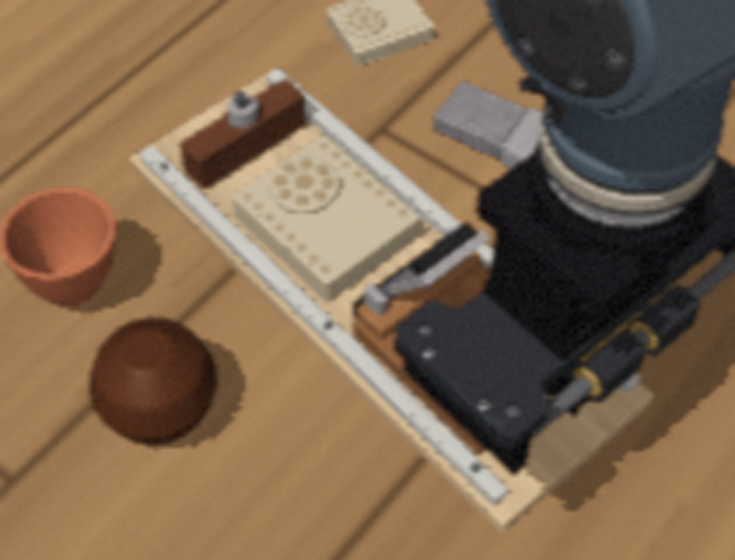

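The fingers are just behind the plate, centred on it (plate cols 210–345, fingers col 279). Now I feel forward at 2 mm per row.

{"api": "arm_command", "payload": {"plan": [[[0.08,-0.014,0],0],[[0.16,-0.029,0],0],[[0.24,-0.043,0],0],[[0.31,-0.058,0],0],[[0.39,-0.072,0],0]]}}

```text
time: 3.65
position: [0.4651, 0.0473, 0.0548]
tool_rot: [0.063, 0.704, -0.704, -0.066]
ft_force: [-5.4, 0.1, 3.7]
grip_width: 0.0006
```

{"api": "arm_command", "payload": {"plan": [[[0.08,-0.014,0],0],[[0.16,-0.029,0],0],[[0.24,-0.043,0],0],[[0.31,-0.058,0],0],[[0.39,-0.072,0],0]]}}

```text
time: 4.15
position: [0.4736, 0.0458, 0.0547]
tool_rot: [0.062, 0.704, -0.704, -0.066]
ft_force: [-4.8, 0.1, 3.4]
grip_width: 0.0001
```

```bash
python3 look.py 3
```

```text
4.15 [0.4736 0.0458 0.0547] jig [-0.1143 -0.001 ] open deg -100.41 F [-4.79  0.09  3.38] along [-4.73 -0.78]
```

{"api": "arm_command", "payload": {"plan": [[[0.08,-0.014,0],0],[[0.16,-0.029,0],0],[[0.24,-0.043,0],0],[[0.31,-0.058,0],0],[[0.39,-0.072,0],0]]}}

```text
time: 4.65
position: [0.483, 0.0441, 0.0547]
tool_rot: [0.061, 0.704, -0.704, -0.067]
ft_force: [-5.6, 1.5, 5.0]
grip_width: 0.0007
```

```bash
python3 look.py 3 top
python3 - <<'E'
import numpy as np
from h import ray
J=np.load("jig.npz");th=J["th"];c,s=np.cos(th),np.sin(th);M=np.array([[c,-s],[s,c]])
T=np.load("top0.npz");S=np.load("side0.npz")
for c,u,v in [(T,210+228/3.33,130+92/3.33),(T,210+358/3.33,130+130/3.33),(S,215+125/4,160+145/4),(S,215+248/4,160+75/4)]:
    print((M.T@(ray(c,u,v,.044)[:2]-J["o"])).round(4))
E
```

```text
4.7 [0.4833 0.044  0.0547] jig [-0.1043 -0.001 ] open deg -100.41 F [-5.47  1.13  4.3 ] along [-5.58  0.12]
[0.1324 0.0413]
[ 0.1352 -0.0416]
[0.1324 0.0454]
[ 0.1282 -0.0366]
```

View pics/top3.png

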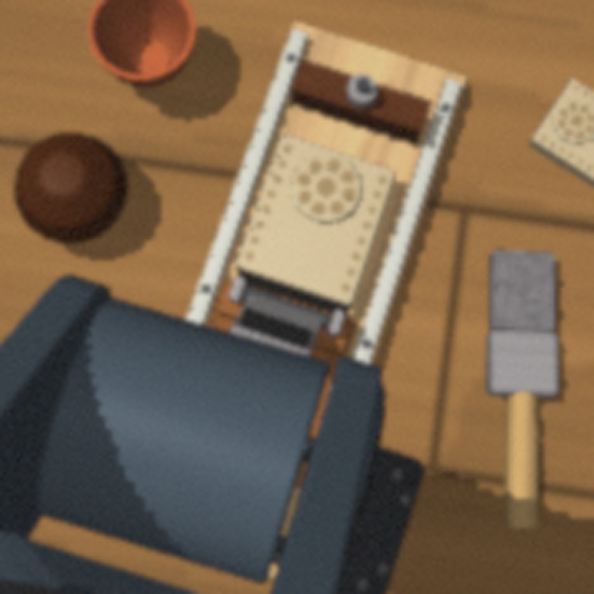

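Top view: the pad is now close to the panel's rear edge (row ~290). The panel's front edge (row ~150) still has a gap to the fence (row ~115). Estimated fence face is 0.132, so about 20 mm remain. I move 10 mm, then slow down.

{"api": "arm_command", "payload": {"plan": [[[0.08,-0.014,0],0],[[0.16,-0.029,0],0],[[0.24,-0.043,0],0],[[0.31,-0.058,0],0],[[0.39,-0.072,0],0]]}}

```text
time: 5.2
position: [0.4922, 0.0424, 0.0547]
tool_rot: [0.061, 0.704, -0.704, -0.067]
ft_force: [-6.4, 1.1, 4.0]
grip_width: 0.0007
```

{"api": "arm_command", "payload": {"plan": [[[0.04,-0.007,0],0],[[0.08,-0.014,0],0],[[0.12,-0.022,0],0],[[0.16,-0.029,0],0]]}}

```text
time: 5.6
position: [0.4963, 0.0416, 0.0546]
tool_rot: [0.061, 0.704, -0.704, -0.067]
ft_force: [-5.5, 1.0, 4.4]
grip_width: 0.0007
```

```bash
python3 look.py 4 top
```

```text
5.65 [0.4966 0.0416 0.0546] jig [-0.0909 -0.001 ] open deg -100.41 F [-6.04  1.49  4.49] along [-6.21  0.37]
```

View pics/top4.png

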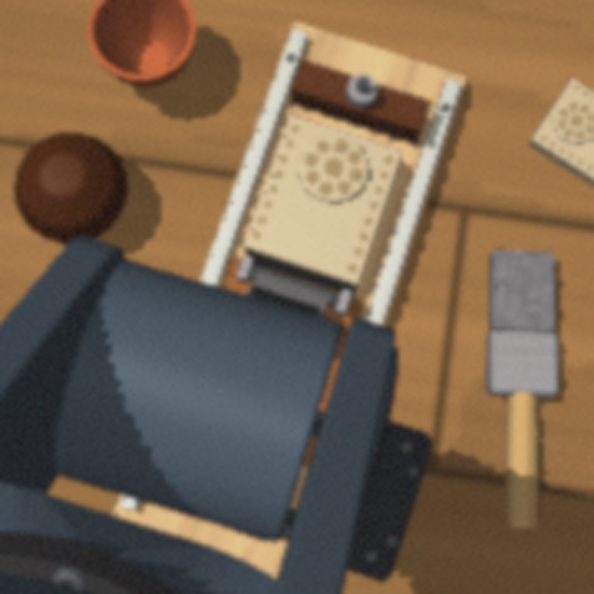

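The panel moves straight and a gap of some 5–10 mm to the fence is left. Now 1 mm steps.

{"api": "arm_command", "payload": {"plan": [[[0.04,-0.007,0],0],[[0.08,-0.014,0],0],[[0.12,-0.022,0],0]]}}

```text
time: 5.95
position: [0.4992, 0.0411, 0.0546]
tool_rot: [0.061, 0.704, -0.704, -0.067]
ft_force: [-6.6, 1.0, 4.1]
grip_width: 0.0003
```

{"api": "arm_command", "payload": {"plan": [[[0.04,-0.007,0],0],[[0.08,-0.014,0],0]]}}

```text
time: 6.15
position: [0.5013, 0.0407, 0.0546]
tool_rot: [0.061, 0.704, -0.704, -0.067]
ft_force: [-5.8, 1.5, 4.8]
grip_width: 0.0005
```

{"api": "arm_command", "payload": {"plan": [[[0.04,-0.007,0],0],[[0.08,-0.014,0],0]]}}

```text
time: 6.35
position: [0.5033, 0.0404, 0.0546]
tool_rot: [0.061, 0.704, -0.704, -0.067]
ft_force: [-6.0, 0.7, 5.3]
grip_width: 0.0005
```

{"api": "arm_command", "payload": {"plan": [[[0.04,-0.007,0],0],[[0.08,-0.014,0],0]]}}

```text
time: 6.55
position: [0.5053, 0.04, 0.0546]
tool_rot: [0.061, 0.704, -0.704, -0.067]
ft_force: [-5.9, 1.0, 4.7]
grip_width: 0.0004
```

{"api": "arm_command", "payload": {"plan": [[[0.04,-0.007,0],0]]}}

```text
time: 6.65
position: [0.5063, 0.0398, 0.0547]
tool_rot: [0.061, 0.704, -0.704, -0.067]
ft_force: [-6.8, 1.9, 3.6]
grip_width: 0.0007
```

```bash
python3 look.py 5 top side
```

```text
6.75 [0.5066 0.0398 0.0546] jig [-0.0807 -0.0009] open deg -100.41 F [-6.53  0.92  4.04] along [-6.58 -0.28]
```

View pics/top5.png

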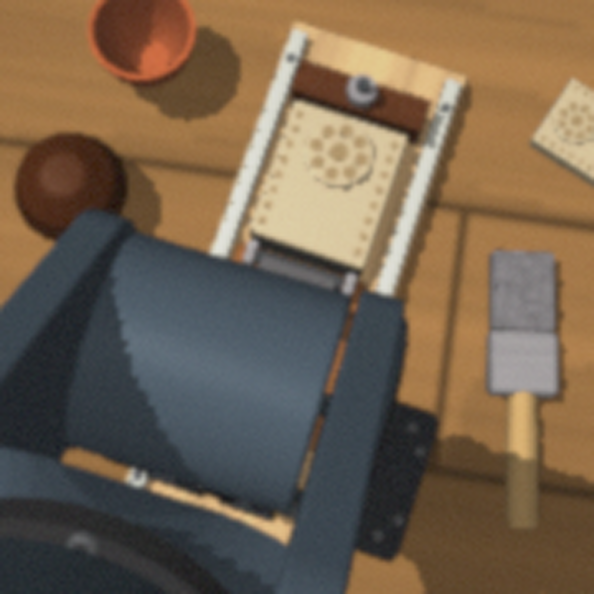

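View pics/side5.png

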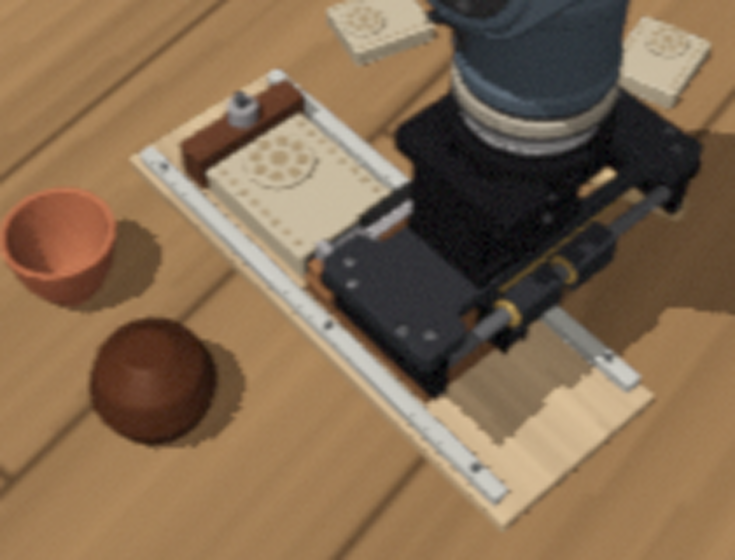

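The panel's front edge is nearly at the fence (row ~105 against ~100), and the flap is still open. I continue with single small steps.

{"api": "arm_command", "payload": {"plan": [[[0.04,-0.007,0],0],[[0.04,-0.007,0],0]]}}

```text
time: 6.95
position: [0.5075, 0.0396, 0.0546]
tool_rot: [0.061, 0.704, -0.704, -0.067]
ft_force: [-5.7, 1.1, 3.6]
grip_width: 0.0005
```

{"api": "arm_command", "payload": {"plan": [[[0.04,-0.007,0],0],[[0.04,-0.007,0],0]]}}

```text
time: 7.15
position: [0.5081, 0.0395, 0.0546]
tool_rot: [0.061, 0.704, -0.704, -0.067]
ft_force: [-7.0, 1.0, 3.8]
grip_width: 0.0006
```

{"api": "arm_command", "payload": {"plan": [[[0.04,-0.007,0],0],[[0.04,-0.007,0],0]]}}

```text
time: 7.35
position: [0.5083, 0.0395, 0.0546]
tool_rot: [0.06, 0.704, -0.704, -0.068]
ft_force: [-8.1, 1.1, 5.6]
grip_width: 0.0004
```

{"api": "arm_command", "payload": {"plan": [[[0.04,-0.007,0],0],[[0.04,-0.007,0],0]]}}

```text
time: 7.55
position: [0.5085, 0.0394, 0.0545]
tool_rot: [0.06, 0.704, -0.704, -0.068]
ft_force: [-8.7, 1.8, 7.3]
grip_width: 0.0
```

{"api": "arm_command", "payload": {"plan": [[[0.04,-0.007,0],0],[[0.04,-0.007,0],0]]}}

```text
time: 7.75
position: [0.5088, 0.0394, 0.0545]
tool_rot: [0.059, 0.704, -0.704, -0.069]
ft_force: [-8.7, 0.9, 5.6]
grip_width: 0.0003
```

{"api": "arm_command", "payload": {"plan": [[[0.04,-0.007,0],0],[[0.04,-0.007,0],0]]}}

```text
time: 7.95
position: [0.509, 0.0394, 0.0544]
tool_rot: [0.059, 0.704, -0.704, -0.069]
ft_force: [-11.0, 1.4, 6.4]
grip_width: 0.0003
```

{"api": "arm_command", "payload": {"plan": [[[0.04,-0.007,0],0],[[0.04,-0.007,0],0]]}}

```text
time: 8.15
position: [0.5092, 0.0393, 0.0543]
tool_rot: [0.058, 0.704, -0.704, -0.07]
ft_force: [-10.9, 1.4, 7.2]
grip_width: 0.0006
```

{"api": "arm_command", "payload": {"plan": [[[0.04,-0.007,0],0],[[0.04,-0.007,0],0]]}}

```text
time: 8.35
position: [0.5095, 0.0393, 0.0543]
tool_rot: [0.058, 0.704, -0.704, -0.07]
ft_force: [-12.6, 1.8, 8.7]
grip_width: 0.0006
```

{"api": "arm_command", "payload": {"plan": [[[0.04,-0.007,0],0],[[0.04,-0.007,0],0]]}}

```text
time: 8.55
position: [0.5097, 0.0392, 0.0542]
tool_rot: [0.057, 0.705, -0.704, -0.071]
ft_force: [-14.4, 1.5, 9.7]
grip_width: 0.0003
```

{"api": "arm_command", "payload": {"plan": [[[0,0,0],0]]}}

```text
time: 8.65
position: [0.5097, 0.0393, 0.0542]
tool_rot: [0.057, 0.705, -0.704, -0.071]
ft_force: [-13.8, 2.0, 8.9]
grip_width: 0.0005
```

{"api": "arm_command", "payload": {"plan": [[[0.04,-0.007,0],0],[[0.04,-0.007,0],0]]}}

```text
time: 8.85
position: [0.5099, 0.0392, 0.0542]
tool_rot: [0.056, 0.705, -0.704, -0.072]
ft_force: [-14.8, 2.4, 10.7]
grip_width: 0.0004
```

{"api": "arm_command", "payload": {"plan": [[[0.03,-0.005,0],0],[[0.03,-0.005,0],0],[[0.03,-0.005,0],0],[[0.03,-0.005,0],0]]}}

```text
time: 9.25
position: [0.51, 0.0392, 0.0541]
tool_rot: [0.056, 0.705, -0.704, -0.072]
ft_force: [-15.9, 1.5, 11.0]
grip_width: 0.0003
```

```bash
python3 look.py 6 side wrist
```

```text
9.35 [0.51   0.0392 0.0541] jig [-0.0772 -0.0009] open deg -100.37 F [-15.62   1.73  11.34] along [-15.68  -1.13]
```

View pics/wrist6.png

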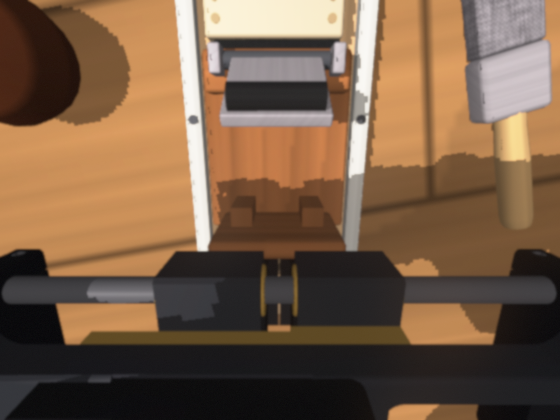

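View pics/side6.png

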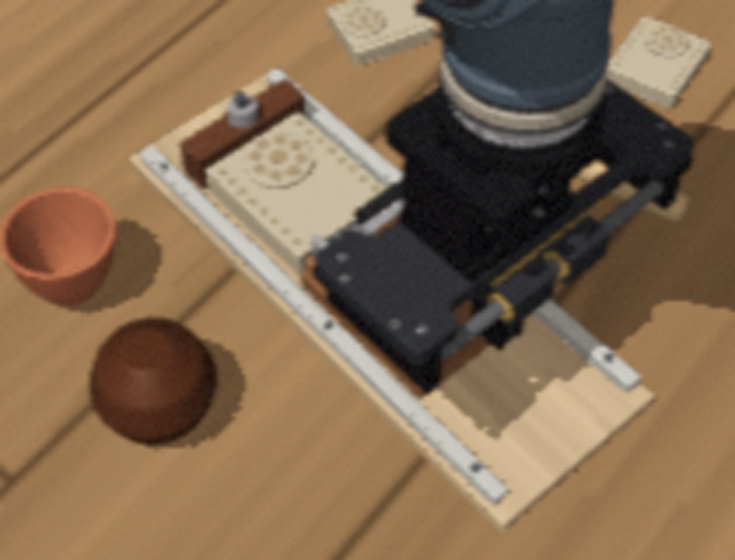

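The panel is against the fence, the flap is open, and the push is ~15.7 N, so about 10 N reaches the panel. I back off gently, then rise.

{"api": "arm_command", "payload": {"plan": [[[-0.15,0.03,0],0],[[-0.3,0.055,0],0],[[-0.5,0.09,0],0],[[-0.8,0.145,0],0],[[-1.0,0.18,0],0]]}}

```text
time: 9.85
position: [0.4965, 0.0416, 0.0553]
tool_rot: [-0.065, -0.704, 0.704, 0.064]
ft_force: [0.4, 0.2, 0.8]
grip_width: 0.0005
```

{"api": "arm_command", "payload": {"plan": [[[-0.3,0.055,0],0],[[-0.3,0.055,1],0],[[-0.3,0.055,2],0],[[-0.3,0.055,3.2],0],[[-0.3,0.055,3.2],0]]}}

```text
time: 10.35
position: [0.4912, 0.0428, 0.1384]
tool_rot: [-0.067, -0.704, 0.704, 0.061]
ft_force: [1.4, 1.0, -0.2]
grip_width: 0.0006
```

```bash
python3 look.py 7 side wrist top
```

```text
10.5 [0.4881 0.0432 0.1349] jig [-0.0995 -0.001 ] open deg -100.43 F [-0.88 -0.45 -1.01] along [-0.79 -0.6 ]
```

View pics/wrist7.png

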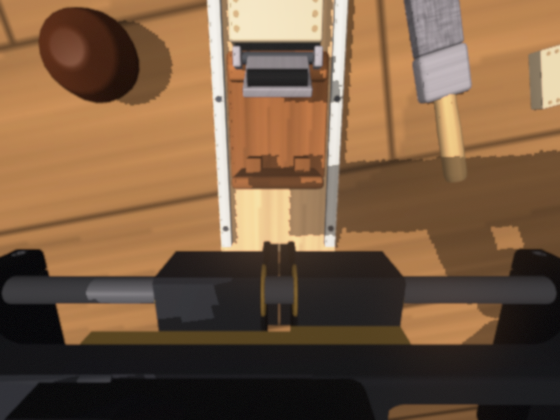

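View pics/side7.png

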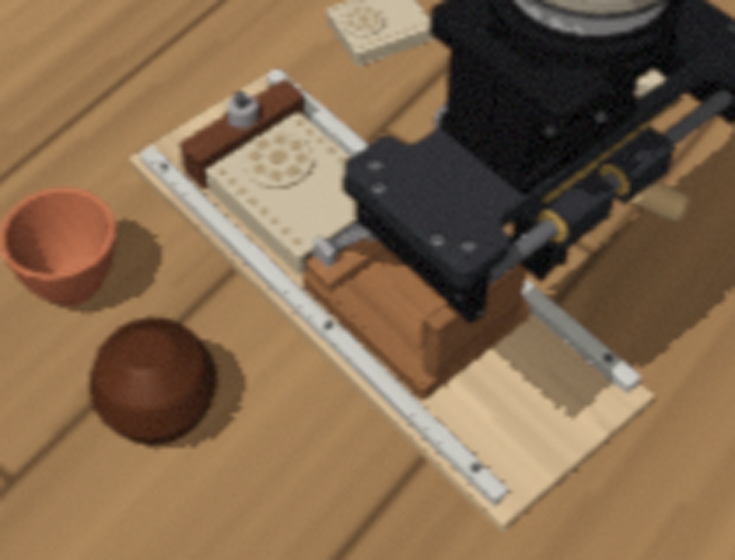

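Wrist view: the plate's bottom/rear edge is near rows 180–188, the flap's free edge at row ~95 (cols 243–311), and the panel stays at the fence. I check these by ray.

Run:
```python
import numpy as np
from h import ray
J=np.load("jig.npz");th=J["th"];c,s=np.cos(th),np.sin(th);M=np.array([[c,-s],[s,c]])
W=np.load("wrist7.npz");S=np.load("side7.npz")
q=lambda c,u,v,z:print(u,v,z,(M.T@(ray(c,u,v,z)[:2]-J["o"])).round(4))
q(W,278,188,.08);q(W,278,176,.08);q(W,243,95,.087);q(W,311,95,.087);q(W,278,90,.09)
q(S,190+440/3.5,150+328/3.5,.08);q(S,190+425/3.5,150+322/3.5,.08)
```

```text
278 188 0.08 [-0.0669 -0.0022]
278 176 0.08 [-0.0577 -0.0022]
243 95 0.087 [-0.0015  0.0214]
311 95 0.087 [-0.0015 -0.0246]
278 90 0.09 [ 0.0013 -0.0023]
315.7142857142857 243.71428571428572 0.08 [-0.0697  0.0346]
311.42857142857144 242.0 0.08 [-0.0618  0.0379]
```

{"api": "arm_command", "payload": {"plan": [[[0.9,-0.165,0],0],[[1.8,-0.33,0],0],[[2.65,-0.48,0],0],[[2.65,-0.48,0],0],[[2.65,-0.48,0],0]]}}

```text
time: 11.0
position: [0.5531, 0.0313, 0.1335]
tool_rot: [0.063, 0.704, -0.704, -0.066]
ft_force: [-0.6, 1.1, 0.0]
grip_width: 0.0005
```

{"api": "arm_command", "payload": {"plan": [[[0,0,-0.6],0],[[0,0,-1.2],0],[[0,0,-1.8],0],[[0,0,-2.36],0],[[0,0,-2.36],0]]}}

```text
time: 11.5
position: [0.551, 0.0318, 0.0739]
tool_rot: [0.062, 0.704, -0.704, -0.067]
ft_force: [1.2, -0.1, -0.1]
grip_width: 0.0005
```

```bash
python3 look.py 8 side wrist
```

```text
11.6 [0.5532 0.0315 0.0757] jig [-0.0334 -0.0007] open deg -100.42 F [-0.24  0.97 -0.99] along [-0.41  0.91]
```

View pics/wrist8.png

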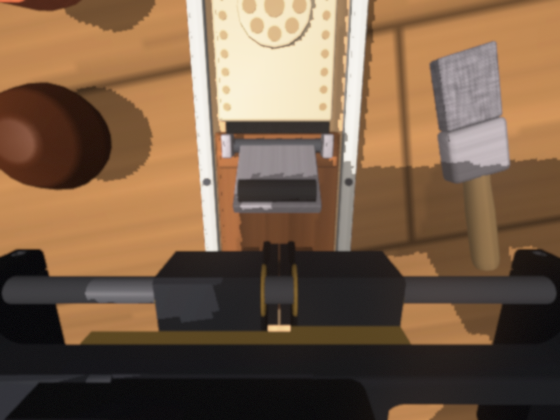

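View pics/side8.png

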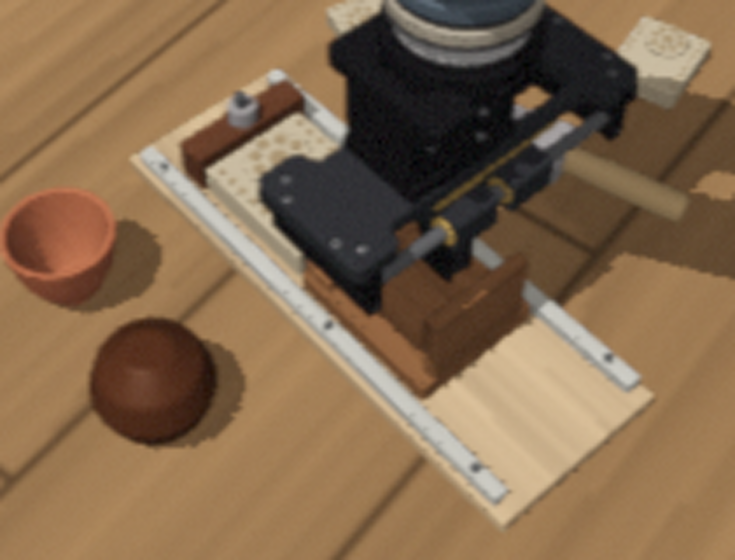

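The fingers are between plate and flap, centred on the flap (cols 235–320, fingers 279), and the flap is still open. I advance slowly.

{"api": "arm_command", "payload": {"plan": [[[0.12,-0.022,0],0],[[0.24,-0.043,0],0],[[0.35,-0.065,0],0],[[0.47,-0.087,0],0],[[0.59,-0.108,0],0]]}}

```text
time: 12.1
position: [0.5699, 0.0283, 0.0763]
tool_rot: [-0.064, -0.704, 0.704, 0.064]
ft_force: [-0.3, 0.3, -0.3]
grip_width: 0.0002
```

{"api": "arm_command", "payload": {"plan": [[[0.06,-0.011,0],0],[[0.12,-0.022,0],0],[[0.18,-0.033,0],0],[[0.24,-0.043,0],0]]}}

```text
time: 12.5
position: [0.5731, 0.0278, 0.0757]
tool_rot: [0.062, 0.704, -0.704, -0.066]
ft_force: [-5.7, 1.6, 4.0]
grip_width: 0.0006
```

{"api": "arm_command", "payload": {"plan": [[[0.06,-0.011,0],0],[[0.12,-0.022,0],0]]}}

```text
time: 12.7
position: [0.5739, 0.0277, 0.0756]
tool_rot: [0.06, 0.704, -0.704, -0.068]
ft_force: [-9.0, 1.3, 6.2]
grip_width: 0.0009
```

{"api": "arm_command", "payload": {"plan": [[[0.06,-0.011,0],0],[[0.12,-0.022,0],0]]}}

```text
time: 12.9
position: [0.5781, 0.027, 0.0757]
tool_rot: [0.062, 0.704, -0.704, -0.067]
ft_force: [-4.8, 0.6, 3.3]
grip_width: 0.0004
```

```bash
python3 look.py 9 side wrist
```

```text
13.0 [0.5791 0.0268 0.0758] jig [-0.007  -0.0006] open deg -100.42 F [-3.29  0.63  4.2 ] along [-3.35  0.02]
```

View pics/wrist9.png

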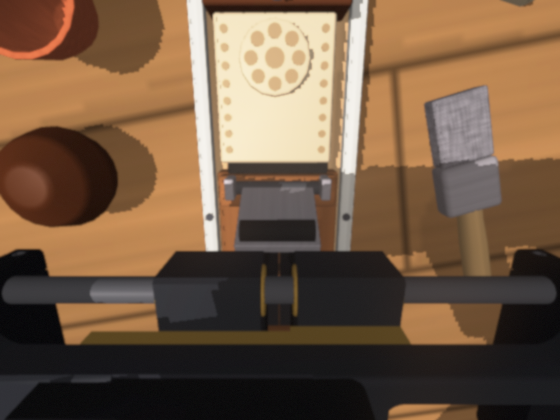

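View pics/side9.png

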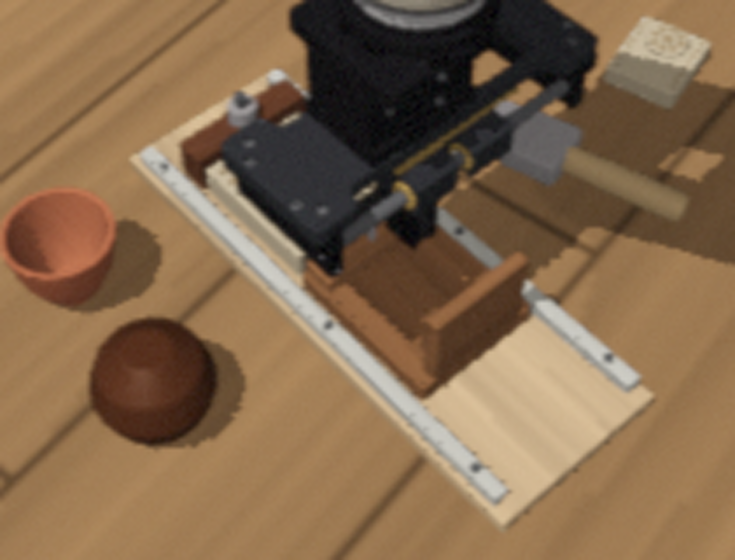

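The jaw plate is unchanged in the side view at (525,258), and the flap has started to tip. Force is falling as expected, so I continue at ~1 mm per row.

{"api": "arm_command", "payload": {"plan": [[[0.05,-0.009,0],0],[[0.1,-0.018,0],0],[[0.15,-0.027,0],0]]}}

```text
time: 13.3
position: [0.5851, 0.0256, 0.076]
tool_rot: [0.064, 0.704, -0.704, -0.064]
ft_force: [-2.7, 0.8, 1.8]
grip_width: 0.0005
```

{"api": "arm_command", "payload": {"plan": [[[0.05,-0.009,0],0],[[0.1,-0.018,0],0],[[0.15,-0.027,0],0]]}}

```text
time: 13.6
position: [0.5896, 0.0247, 0.0761]
tool_rot: [-0.065, -0.704, 0.704, 0.064]
ft_force: [-3.3, 0.5, 2.0]
grip_width: 0.0003
```

{"api": "arm_command", "payload": {"plan": [[[0.05,-0.009,0],0],[[0.1,-0.018,0],0],[[0.15,-0.027,0],0]]}}

```text
time: 13.9
position: [0.5931, 0.0241, 0.076]
tool_rot: [-0.064, -0.704, 0.704, 0.064]
ft_force: [-1.9, 0.3, 1.2]
grip_width: 0.0003
```

{"api": "arm_command", "payload": {"plan": [[[0.05,-0.009,0],0],[[0.1,-0.018,0],0],[[0.15,-0.027,0],0]]}}

```text
time: 14.2
position: [0.5968, 0.0234, 0.0761]
tool_rot: [-0.064, -0.704, 0.704, 0.064]
ft_force: [-2.1, 0.9, 1.4]
grip_width: 0.0002
```

{"api": "arm_command", "payload": {"plan": [[[0.05,-0.009,0],0],[[0.1,-0.018,0],0],[[0.15,-0.027,0],0],[[0.2,-0.036,0],0]]}}

```text
time: 14.6
position: [0.6016, 0.0226, 0.0761]
tool_rot: [0.064, 0.704, -0.704, -0.064]
ft_force: [-1.8, 0.5, 1.8]
grip_width: 0.0007
```

{"api": "arm_command", "payload": {"plan": [[[0.05,-0.009,0],0],[[0.1,-0.018,0],0],[[0.15,-0.027,0],0],[[0.2,-0.036,0],0]]}}

```text
time: 15.0
position: [0.6068, 0.0217, 0.076]
tool_rot: [-0.064, -0.704, 0.704, 0.064]
ft_force: [-0.4, 0.4, -0.2]
grip_width: 0.0004
```

```bash
python3 look.py 10 top wrist
```

```text
15.1 [0.6071 0.0216 0.076 ] jig [ 0.0214 -0.0006] open deg -100.43 F [-0.37  0.54 -0.97] along [-0.46  0.46]
```

View pics/wrist10.png

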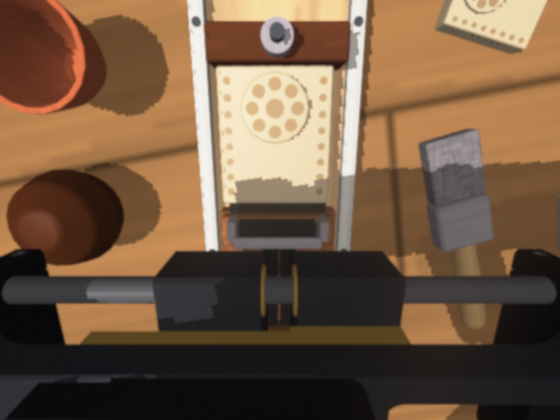

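The flap is near upright/forward (roller at row ~228), not yet snapped, with force near zero. A little more.

{"api": "arm_command", "payload": {"plan": [[[0.05,-0.009,0],0],[[0.1,-0.018,0],0],[[0.15,-0.027,0],0]]}}

```text
time: 15.4
position: [0.6106, 0.021, 0.0761]
tool_rot: [-0.064, -0.704, 0.704, 0.064]
ft_force: [-1.1, 0.1, -0.7]
grip_width: 0.0008
```

{"api": "arm_command", "payload": {"plan": [[[0.05,-0.009,0],0],[[0.1,-0.018,0],0],[[0.15,-0.027,0],0]]}}

```text
time: 15.7
position: [0.6145, 0.0203, 0.0762]
tool_rot: [-0.065, -0.704, 0.704, 0.064]
ft_force: [-0.9, -0.4, -0.3]
grip_width: 0.0007
```

```bash
python3 look.py 11 top wrist
```

```text
15.8 [0.6145 0.0203 0.0762] jig [ 0.0289 -0.0005] open deg -100.43 F [ 1.2   0.32 -0.63] along [1.12 0.53]
```

View pics/wrist11.png

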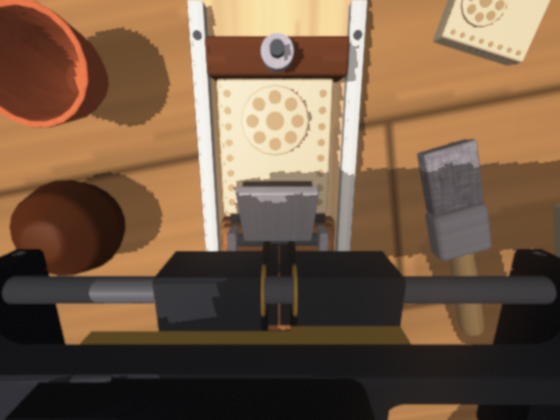

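The leaf now lies forward (rear face visible, rows 185–240), so it has snapped or is falling. I hold still and look again.

{"api": "arm_command", "payload": {"plan": [[[0,0,0],0],[[0,0,0],0],[[0,0,0],0]]}}

```text
time: 16.1
position: [0.6139, 0.0204, 0.0761]
tool_rot: [0.064, 0.704, -0.704, -0.064]
ft_force: [-0.5, -0.3, -0.5]
grip_width: 0.0006
```

```bash
python3 look.py 12 top wrist
```

```text
16.2 [0.6139 0.0204 0.0761] jig [ 0.0283 -0.0005] open deg -100.42 F [ 1.08 -0.53  0.06] along [ 1.16 -0.33]
```

View pics/wrist12.png

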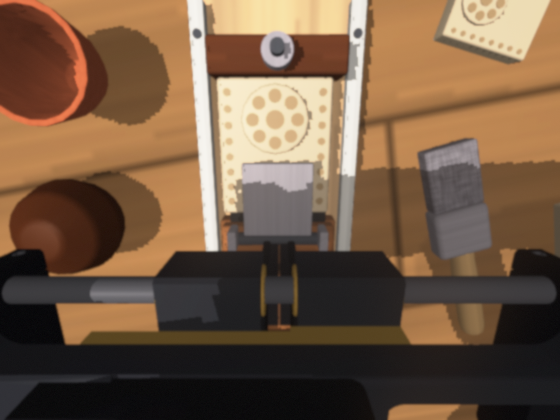

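The flap has fallen flat onto the panel (free edge at row ~163) with the finger clear above. I retreat straight up, then move well back to check.

{"api": "arm_command", "payload": {"plan": [[[-0.2,0.04,0.2],0],[[-0.4,0.07,1],0],[[-0.4,0.07,2.5],0],[[-0.4,0.07,4],0],[[-0.4,0.07,5],0]]}}

```text
time: 16.7
position: [0.6045, 0.0222, 0.2041]
tool_rot: [-0.065, -0.704, 0.704, 0.063]
ft_force: [0.5, 0.1, 0.9]
grip_width: 0.0005
```

{"api": "arm_command", "payload": {"plan": [[[-1.5,0,0.5],0],[[-3,-1,1],0],[[-4,-2.4,1.5],0],[[-4.5,-4,1.5],0],[[-4.5,-5.8,1.5],0]]}}

```text
time: 17.2
position: [0.4889, -0.1225, 0.2396]
tool_rot: [0.064, 0.704, -0.704, -0.064]
ft_force: [1.4, 0.0, 0.3]
grip_width: 0.0005
```

{"api": "arm_command", "payload": {"plan": [[[0,-1.8,0],0],[[0,-3.6,0],0],[[0,-5,0],0],[[0,-5,0],0],[[0,-5,0],0]]}}

```text
time: 17.7
position: [0.4908, -0.248, 0.2385]
tool_rot: [0.065, 0.704, -0.704, -0.065]
ft_force: [0.3, 1.6, 0.3]
grip_width: 0.0004
```

```bash
python3 look.py 13 top side
```

```text
17.8 [ 0.4909 -0.2464  0.2385] jig [-0.0443 -0.2852] open deg -100.39 F [ 0.38 -0.23 -0.25] along [ 0.41 -0.16]
```

View pics/top13.png

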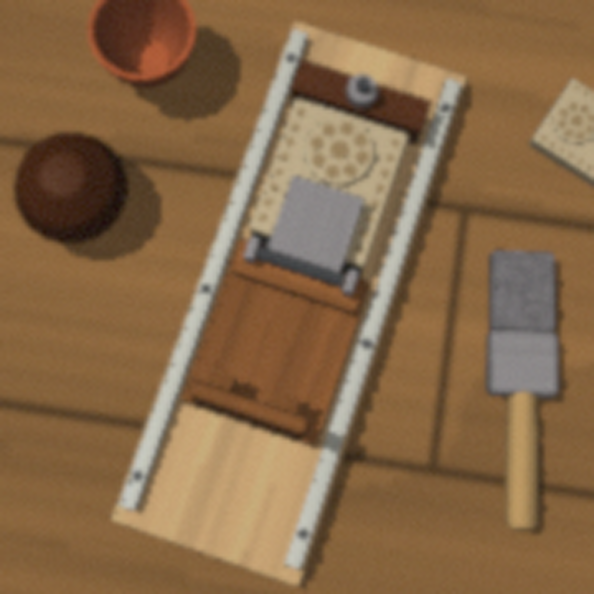

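View pics/side13.png

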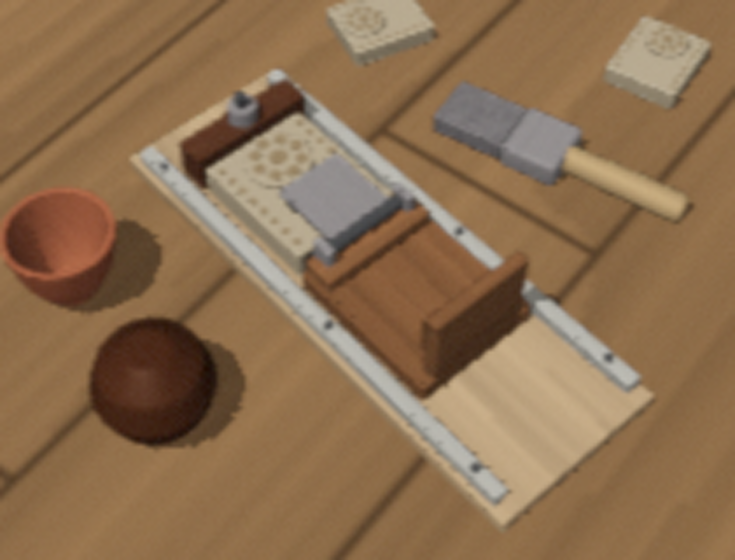

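The flap lies level on the panel's rim with the panel against the fence and straight, the bystanders have not moved, and the arm is clear. I hand in.

```bash
python3 -c "
from rig import hand_in;print(hand_in())"
```

```text
the job is handed in; nothing more can be done
None
```

The panel is clamped against the fence and the flap is down on its rim; I handed the job in at about 18 s of the 54 s allowed. `hand_in` gives no verdict.

- **Clamping:** I pushed the jaw by its plate until the measured push was about 15.7 N. Subtracting the 5–6 N of sliding friction felt on the way leaves roughly 10 N on the panel. I held that for over half a second with the flap still open, then backed off.
- **Flap:** I tipped it from behind with the shut fingers, and the measured force had faded to about zero by the time it passed its snap point. It fell by itself with the fingers clear above it. The highest reading on it was about 11 N, a brief peak as it first moved. That is more than the 4–5 N expected but under the 15 N limit.
- **Last pictures:** In the top and side views the flap lies level on the rim. The panel is straight against the fence, and the nut, brush and bowl have not visibly moved. The arm was well clear, with its force reading near zero.
- **Not measured:** I could not read the remaining pad force or the roller's force on the panel directly. That both are above 1 N is inferred from the push force and the pictures.

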